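# Set the marking job code on two dials

### The job

The small U-shaped nest holds the part to be marked next: look which one it is and set its job code on the code box's two dials. A plain ring is code 2 on the left dial and 5 on the right, a toothed gear 4 left and 1 right, a plain solid puck 5 left and 2 right; the positions are marked with one to five dots, clockwise, and each pointer shall point squarely at its dots. Leave all three parts where they lie.

Things in the scene. Friction and masses are not known exactly. Their poses are not given: they have to be found in the camera images.
- code_box: flat grey box, aluminium face, 130 (x) x 270 (y) x 45 mm tall, fixed; origin under its centre, x away from the robot, y left. Dial axes at x -18, y +66 (left) and -66 mm (right). Round the far half of each dial, 49 mm from its axis, five groups of black dots: one dot at the left to five at the right, clockwise, 40 degrees apart, three dots straight ahead.
- dial_left (a joint): angle (rad) of the left dial, left as seen from the robot; grows clockwise seen from above. 0: pointer along the box's +x, at position 3 (three dots). Position n is at (n - 3) * 0.70: 1 at -1.40, 2 at -0.70, 4 at 0.70, 5 at 1.40. Stops at -1.65 and 1.65. No detents: friction of about 0.05 N m, stays where it is left.
- dial_right (a joint): angle (rad) of the right dial, right as seen from the robot; grows clockwise seen from above. 0: pointer along the box's +x, at position 3 (three dots). Position n is at (n - 3) * 0.70: 1 at -1.40, 2 at -0.70, 4 at 0.70, 5 at 1.40. Stops at -1.65 and 1.65. No detents: friction of about 0.05 N m, stays where it is left.
- dial_left_grip (a point): point on the left dial's axis, 72 mm above the desk; z up, x turns with the dial and points where the pointer points. Black disc 60 mm across, its top 52 mm above the desk (fingertips stay above it), carrying an upright grip bar 50 mm long (x), 14 wide (y), 27 tall, top 78 mm above the desk; a white line marks its pointing half.
- dial_right_grip (a point): point on the right dial's axis, 72 mm above the desk; z up, x turns with the dial and points where the pointer points. Black disc 60 mm across, its top 52 mm above the desk (fingertips stay above it), carrying an upright grip bar 50 mm long (x), 14 wide (y), 27 tall, top 78 mm above the desk; a white line marks its pointing half.
- nest_centre (a point): centre of the nest's floor, on the desk: a low U-shaped steel fence (12 mm high, 66 mm clear inside, 80 mm outside, open on its -x side), fixed to the right of the box. Exactly one of the three parts lies in it, within 10 mm of this point; the other two lie elsewhere on the desk.
- ring: plain steel ring, 46 mm across, 12 mm tall, with a wide hole; origin at the centre of its underside
- gear: small toothed gear with a hub, 49 mm across, 18 mm tall; origin at the centre of its underside
- puck: plain solid aluminium puck, 36 mm across, 22 mm tall; origin at the centre of its underside

How it is judged (in metres and radians):
At the end, for the whole second after the job is handed in: Both dials point at the code of the part in the nest, each within 0.17 rad (10 degrees) of its position: ring 2 left, 5 right; gear 4 left, 1 right; puck 5 left, 2 right; that part still lies in the nest (within 35 mm of its centre) (((horizontal distance between ring and nest_centre below 0.035 m and value of joint dial_left between -0.87 and -0.53 rad and value of joint dial_right between 1.23 and 1.57 rad) or (horizontal distance between gear and nest_centre below 0.035 m and value of joint dial_left between 0.53 and 0.87 rad and value of joint dial_right between -1.57 and -1.23 rad) or (horizontal distance between puck and nest_centre below 0.035 m and value of joint dial_left between 1.23 and 1.57 rad and value of joint dial_right between -0.87 and -0.53 rad))); the robot touches nothing.
It fails at once if the ring, the gear or the puck is shifted by more than 15 mm (distance of any of ring, gear, puck from where it was at the start of the episode above 0.015 m).
It also fails if it takes over 56 s, if anything falls off the work surface, if the arm or the gripper's body presses on something with over 40 N, if the wrist force passes 120 N, or if a joint passes its speed limit or range.

### The arm

A 6-joint arm with a two-finger parallel gripper is mounted at the origin on a cart in front of the work surface, level with it; the furniture and walls round the work are solid. World frame = base frame: x ahead of the robot, y to its left, z up, the work surface at z = 0. Lengths are in mm, angles in rad, forces in N, time in s.
With the tool pointing down it reaches from about 350 to 875 mm from the base axis. Payload 4.2 kg.
Tool frame: the origin (TCP) lies at the very end of the fingers, on their centre line; the grasp point (between the pads) lies arm.grip_point_offset behind it (arm.grip_point_offset is the distance from the TCP to the grasp point, in mm); z points along the fingers, y is the line along which they close (so a half turn about z gives the same grasp; the last joint's range is limited). The gripper opens to 85 mm and grips with 20 to 120 N. Pads are 22 mm wide; open, the fingers measure 114 mm over their backs; the gripper's body (76 mm by 85 mm) begins 54 mm behind the grasp point. The pads swing forward as they close: fully open they stand 13 mm farther back than shut.
Start: joints at [-1.038, 0.385, 0.008, 0, -1.194, -0.259], TCP at [169.011, -601.693, 196.812] pointing down, gripper open.
Joint ranges: [-3.14, 3.14], [-1.21, 2.06], [-1.07, 1.41], [-3.16, 2.05], [-2.99, -0.16], [-3.1, 3.1]. Speed limits (rad/s): [2.79, 2.79, 3.14, 3.14, 3.14, 3.14].

### API

Orientations are given as a unit quaternion [x, y, z, w].
In Python, from bench import arm, cams, ticket gives the robot as it stands.
- The arm moves only by the tool servo_tool, never from a script. Its argument "commands" is a list that holds one entry, the list of rows, each a list of 7 numbers: the closure in counts, from 0 (fully open) to 255 (shut), then the shift along the tool's x, y, z in m, then the turn, a rotation vector about the tool's x, y, z in degrees. In form: [[[grip, x, y, z, ax, ay, az], ...]]. A call has 1 to 10 rows; each row shifts and turns the commanded pose from where the row before left it, along the tool's axes as they then stand; what a row does not reach is not made up. A row lasts 1/12 s, in which the tool goes at most 41.7 mm and 7.16 degrees, less where a joint would pass 70% of its speed; a pose out of reach is approached as far as the arm can. A call with a gripper value outside its range is refused whole. The fingers move at their own pace and stop on an object; the grip force is fixed at half the most. Time passes only in rows, so rows that do not move let the fingers close. It gives the time, the measured TCP pose, the force, the opening and the grip force at its end, in the units of the state.
- arm.read_state(): the state, without advancing time (a new reading comes with each control period).
- cams.get_image(name): name is "scene" or "top" or "wrist"; returns a dict with "frame" (384x512x3 uint8, blue, green, red), "K" (3x3 intrinsics, pixels), "T" (4x4, takes a point from camera to world coordinates). Camera axes: x right, y up, looking along -z (the intrinsics and any distortion apply to the point x, -y, -z); pixel columns grow to the right and rows downward; lengths in mm; the calibration is good to about 2 mm. A picture is of the moment at which its call begins. There is no depth.
- ticket.job_done(): hands the job in; it is judged then, once.
The state is a dict: "clock": time; "joints": joint angles; "joint_vel": joint speeds; "joint_efforts": joint torques, N m; "position": TCP position; "ee_rot": TCP orientation; "contact_force": force on the tool from outside, world axes, zero at the start; "wrist_torque": the same for the moment, N m; "gripper_width": finger opening in mm; "grasp_force": force on a finger pad.
Only numpy, scipy, OpenCV 4.12 (cv2) and the standard library are available. Lean on these libraries where they do the work, as an engineer would, in place of code of your own. Each camera call takes 0.05 s, during which the arm holds its last target. There are 200 camera calls.

## Working session

There is one attempt and no reset: what is moved stays moved. The work goes in short steps, Python scripts to look and compute and a tool call to move; the robot and the scene stay as the last step left them, time stands still between calls to the robot, and variables do not carry over. Pictures are saved under pics/ and viewed, at most 10 in all, crops included, and the job is handed in when it is done.

Besides the shell and the picture viewer there is one more tool, called after ">>>" by a JSON object that holds its "name" and its "arguments". servo_tool: Moves the arm, as the interface text tells. Its arguments: {"type":"object","properties":{"commands":{"type":"array","items":{"type":"array","items":{"type":"array","items":{"type":"number"}}}}},"required":["commands"]}

```bash
mkdir -p pics; python3 - <<'E'
from bench import arm,cams
import cv2,numpy as np
s=arm.read_state();print(s,arm.grip_point_offset)
ims=[]
for n in("top","scene"):
    d=cams.get_image(n);cv2.imwrite(f"pics/{n}0.png",d["frame"]);np.savez(f"pics/{n}0.npz",**d);print(n,d["K"].tolist(),d["T"].round(3).tolist(),[k for k in d])
E
```

```text
{'clock': 0.0, 'joints': array([-1.03840563e+00,  3.85573520e-01,  6.62062613e-03, -4.75699671e-04,
       -1.19395437e+00, -2.58622867e-01]), 'joint_vel': array([ 2.33681096e-03,  1.20013862e-03,  4.38636132e-04, -2.48454609e-05,
        7.88678912e-04, -4.37821599e-04]), 'joint_efforts': array([ 1.87809615e-03, -3.92289484e+01,  1.88402510e+01,  4.18630645e+00,
       -4.58584007e-03, -4.93878943e-06]), 'position': array([ 168.8269559 , -601.09715962,  195.71281797]), 'ee_rot': array([-1.36369829e-01,  9.90657411e-01,  1.05916031e-03, -2.02645118e-04]), 'contact_force': array([ 0.24503775, -0.15775681,  0.620568  ]), 'wrist_torque': array([ 0.04052146, -0.03762942,  0.01545278]), 'grasp_force': 0.0, 'gripper_width': 85.62656224318866} 18.700000000000003
top [[349.20860473472027, 0.0, 248.404424813435], [0.0, 349.20860473472027, 187.63389785080773], [0.0, 0.0, 1.0]] [[0.007, 0.986, -0.166, 408.426], [-1.0, 0.01, 0.015, 5.026], [0.016, 0.166, 0.986, 1181.411], [0.0, 0.0, 0.0, 1.0]] ['frame', 'K', 'T']
scene [[387.1381209941175, 0.0, 257.3594234299367], [0.0, 387.1381209941175, 189.59647352153215], [0.0, 0.0, 1.0]] [[-0.6, 0.548, -0.583, 48.903], [-0.8, -0.425, 0.423, 385.407], [-0.016, 0.72, 0.694, 769.582], [0.0, 0.0, 0.0, 1.0]] ['frame', 'K', 'T']
```

View pics/top0.png

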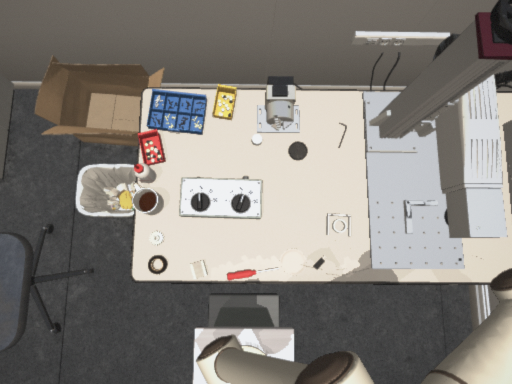

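View pics/scene0.png

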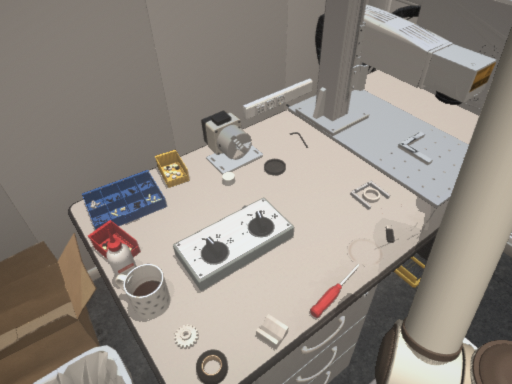

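The top view shows the code box at about (221,198), with dials at (200,202) and (242,202). The nest is at (338,225) and seems to hold a ring. The gear is at (156,238) and the puck at (257,139). I'll zoom in on the nest and dials to check.

```bash
cat > h.py <<'E'
import numpy as np
def ray(K,T,uv,z):
    u,v=uv;d=T[:3,:3]@np.array([(u-K[0,2])/K[0,0],-(v-K[1,2])/K[1,1],-1]);o=T[:3,3]
    return o+d*(z-o[2])/d[2]
def proj(K,T,p):
    c=T[:3,:3].T@(np.asarray(p,float)-T[:3,3]);return K[0,2]+K[0,0]*c[0]/-c[2],K[1,2]-K[1,1]*c[1]/-c[2]
E
python3 - <<'E'
import cv2,numpy as np
from h import *
t=np.load("pics/top0.npz");s=np.load("pics/scene0.npz")
f=t["frame"];g=s["frame"]
R=lambda a,w,h:cv2.resize(a,(w,h),interpolation=cv2.INTER_CUBIC)
m=np.vstack([np.hstack([R(f[170:225,172:272],500,275),R(f[200:250,315:365],275,275)]),np.hstack([R(g[195:285,170:300],433,300),R(g[170:220,340:400],342,300)])])
cv2.imwrite("pics/zoom.png",m)
for n,d in(("top",t),("scene",s)):
    hsv=cv2.cvtColor(d["frame"],cv2.COLOR_BGR2HSV)
    m=(hsv[...,2]<60).astype(np.uint8)
    c,_=cv2.findContours(m,cv2.RETR_EXTERNAL,2)
    for k in c:
        if 100<cv2.contourArea(k)<2000:
            x,y=cv2.fitEllipse(k)[0]
            if 170<x<300 and 170<y<285: print(n,x,y,cv2.contourArea(k),ray(d["K"],d["T"],(x,y),52).round(1))
    # box face: bright low-saturation
    roi=np.zeros_like(m); 
    if n=="top": roi[170:225,172:272]=1
    else: roi[190:290,160:305]=1
    b=((hsv[...,1]<22)&(hsv[...,2]>120)).astype(np.uint8)*roi
    b=cv2.morphologyEx(b,3,np.ones((9,9)))
    k=max(cv2.findContours(b,cv2.RETR_EXTERNAL,2)[0],key=cv2.contourArea)
    q=cv2.boxPoints(cv2.minAreaRect(k));print(n,cv2.contourArea(k),[ray(d["K"],d["T"],p,45).round(0).tolist() for p in cv2.approxPolyDP(k,6,True)[:,0]])
print(ray(t["K"],t["T"],(338,225),6))
E
```

```text
top 5325.5 [[657.0, 242.0, 45.0], [479.0, 234.0, 45.0], [481.0, -86.0, 45.0], [657.0, -87.0, 45.0]]
scene 5282.0 [[501.0, -48.0, 45.0], [627.0, -45.0, 45.0], [627.0, 215.0, 45.0], [483.0, 205.0, 45.0], [479.0, 23.0, 45.0], [501.0, 3.0, 45.0], [477.0, -18.0, 45.0]]
[ 482.30944014 -315.28106376    6.        ]
```

View pics/zoom.png

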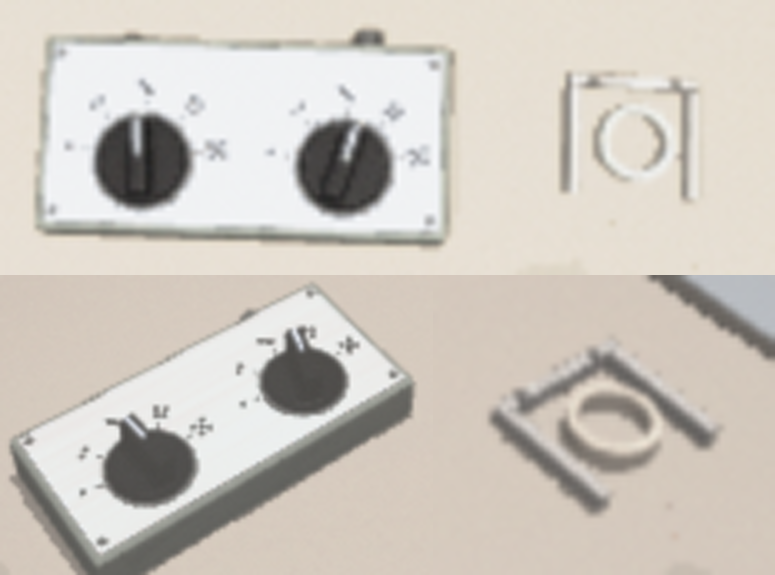

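The nest holds the plain ring (a thin band with a wide hole), so the code is left 2 (-0.70) and right 5 (+1.40). Next I'll measure the box pose and dial angles.

```bash
python3 - <<'E'
import cv2,numpy as np
from h import *
for n in("top","scene"):
    d=np.load(f"pics/{n}0.npz");f=d["frame"];K,T=d["K"],d["T"]
    hsv=cv2.cvtColor(f,cv2.COLOR_BGR2HSV);v=hsv[...,2]
    roi=np.zeros_like(v);
    if n=="top":roi[175:222,175:268]=1
    else: roi[200:275,178:295]=1
    m=((v<120)*roi).astype(np.uint8); m=cv2.morphologyEx(m,2,np.ones((3,3)))
    for k in cv2.findContours(m,cv2.RETR_EXTERNAL,2)[0]:
        if cv2.contourArea(k)>120:
            w=np.array([ray(K,T,p,52)[:2] for p in k[:,0]],np.float32)
            print(n,cv2.contourArea(k),"disc",[np.round(x,1) for x in cv2.minEnclosingCircle(w)], w.mean(0).round(1))
# top: bar direction & white line, box corners
d=np.load("pics/top0.npz");K,T=d["K"],d["T"]
zc=lambda x,y:(172+(x+.5)/5-.5,170+(y+.5)/5-.5)
P=[ray(K,T,zc(*p),45)[:2] for p in[(60,52),(434,64),(430,220),(50,210)]]
print("screws",np.round(P,1),"centre",np.mean(P,0))
y=(P[0]-P[1])+(P[3]-P[2]);print("yaw",np.arctan2(-y[0],y[1]))
for a,b in(((139,190),(137,120)),((334,193),(353,127))):
    A,B=[ray(K,T,zc(*p),78)[:2] for p in(a,b)];e=B-A;print("bar",A,B,"dir cw",-np.arctan2(e[1],e[0]))
E
```

```text
top 215.0 disc [array([547.9,  13.4]), np.float64(29.6)] [548.2  12.7]
top 221.5 disc [array([551.3, 145.4]), np.float64(30.1)] [554.6 146.7]
scene 425.5 disc [array([553.2, 149.7]), np.float64(36.2)] [544.9 146.8]
scene 538.0 disc [array([491.3,  71.4]), np.float64(105.4)] [486.6  73.6]
scene 354.0 disc [array([548.1,  15.9]), np.float64(34.5)] [547.9   8. ]
screws [[623.7 202.2]
 [618.2 -45. ]
 [514.7 -42.7]
 [519.1 204.7]] centre [568.95008802  79.80758722]
yaw -0.01998290866808125
bar [529.07180522 143.19685607] [573.88300216 145.83805653] dir cw -0.05887252507167974
bar [528.27502393  19.70879127] [570.69779515   8.08942122] dir cw 0.2673382850838753
```

>>> {"name": "servo_tool", "arguments": {"commands": [[[0,-0.0267,0.0245,0,0,0,0],[0,-0.0267,0.0245,0,0,0,0],[0,-0.0267,0.0245,0,0,0,0],[0,-0.0267,0.0245,0,0,0,0],[0,-0.0267,0.0245,0,0,0,0],[0,-0.0267,0.0245,0,0,0,0],[0,-0.0267,0.0245,0,0,0,0],[0,-0.0267,0.0245,0,0,0,0],[0,-0.0267,0.0245,0,0,0,0],[0,-0.0267,0.0245,0,0,0,0]]]}}

```text
clock: 0.93
position: [360.1, -291.9, 196.6]
ee_rot: [-0.136, 0.991, 0.0, -0.0]
contact_force: [1.3, -0.3, 0.5]
gripper_width: 85.3
grasp_force: 0.0
```

>>> {"name": "servo_tool", "arguments": {"commands": [[[0,-0.0267,0.0245,0,0,0,0],[0,-0.0267,0.0245,0,0,0,0],[0,-0.0267,0.0245,0,0,0,0],[0,-0.0267,0.0245,0,0,0,0],[0,-0.0267,0.0245,0,0,0,0],[0,-0.0267,0.0245,0,0,0,0],[0,-0.0267,0.0245,0,0,0,0],[0,-0.0267,0.0245,0,0,0,0],[0,-0.0267,0.0245,0,0,0,0],[0,-0.0267,0.0245,0,0,0,0]]]}}

```text
clock: 1.77
position: [550.9, 16.2, 196.5]
ee_rot: [-0.137, 0.991, 0.0, -0.0]
contact_force: [0.2, 0.3, 0.4]
gripper_width: 85.7
grasp_force: 0.0
```

>>> {"name": "servo_tool", "arguments": {"commands": [[[0,0,0,0,0,0,-7],[0,0,0,0,0,0,-7],[0,0,0,0,0,0,-7],[0,0,0,0,0,0,-7],[0,0,0,0,0,0,-7],[0,0,0,0,0,0,-7],[0,0,0,0,0,0,-7],[0,0,0,0,0,0,-7],[0,0,0,0,0,0,-7],[0,0,0,0,0,0,-7]]]}}

```text
clock: 2.6
position: [550.2, 14.4, 196.3]
ee_rot: [-0.682, 0.731, 0.0, -0.0]
contact_force: [0.3, 0.5, -0.2]
gripper_width: 85.6
grasp_force: 0.0
```

>>> {"name": "servo_tool", "arguments": {"commands": [[[0,0,0,0,0,0,-7],[0,0,0,0,0,0,-7],[0,0,0,0,0,0,-7],[0,0,0,0,0,0,-7],[0,0,0,0,0,0,-7],[0,0,0,0,0,0,-7],[0,0,0,0,0,0,-7],[0,0,0,0,0,0,-7],[0,0,0,0,0,0,-7],[0,0,0,0,0,0,-7]]]}}

```text
clock: 3.43
position: [550.2, 14.4, 196.3]
ee_rot: [0.978, -0.208, -0.001, 0.0]
contact_force: [0.3, -0.7, -0.0]
gripper_width: 85.3
grasp_force: 0.0
```

>>> {"name": "servo_tool", "arguments": {"commands": [[[0,0,0,0,0,0,-7],[0,0,0,0,0,0,-2],[0,0,0,0,0,0,0],[0,0,0,0,0,0,0]]]}}

```text
clock: 3.77
position: [550.4, 14.4, 196.4]
ee_rot: [0.991, -0.134, -0.0, 0.0]
contact_force: [-0.3, 0.5, 0.1]
gripper_width: 85.7
grasp_force: 0.0
```

```bash
python3 - <<'E'
from bench import arm,cams
import cv2,numpy as np
s=arm.read_state();print(s['clock'],s['joints'].round(3),s['position'],s['ee_rot'])
d=cams.get_image("wrist");cv2.imwrite("pics/w1.png",d["frame"]);np.savez("pics/w1.npz",**d);print(d["T"].round(3).tolist(),d["K"].round(1).tolist())
E
```

```text
3.7667 [ 0.321  0.259 -0.177 -0.    -1.136  0.982] [550.35373015  14.40166856 196.44766782] [ 9.90996800e-01 -1.33884971e-01 -3.88860978e-04  8.18573711e-05]
[[-0.265, 0.926, 0.269, 618.191], [-0.964, -0.254, -0.076, -4.473], [-0.002, -0.279, 0.96, 372.052], [0.0, 0.0, 0.0, 1.0]] [[290.2, 0.0, 262.3], [0.0, 290.2, 190.6], [0.0, 0.0, 1.0]]
```

View pics/w1.png

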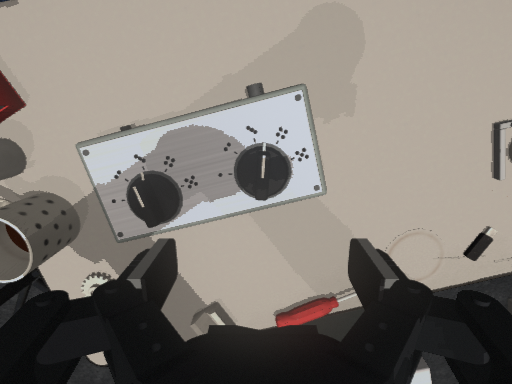

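The wrist view shows the whole box, with screws at (86,153), (298,98), (317,188) and (121,236). The white pointer lines are at (264,143)-(263,178) on the right dial and (135,187)-(143,207) on the left.

```bash
cat > m.py <<'E'
import cv2,numpy as np
from h import *
def box(d,C):
    K,T=d["K"],d["T"];v=cv2.cvtColor(d["frame"],cv2.COLOR_BGR2HSV)[...,2].astype(float);P=[]
    for x,y in C:
        w=v[y-5:y+6,x-5:x+6];w=np.clip(np.median(w)-25-w,0,None);yy,xx=np.mgrid[y-5:y+6,x-5:x+6]
        P.append(ray(K,T,((w*xx).sum()/w.sum(),(w*yy).sum()/w.sum()),45)[:2])
    P=np.array(P);y=(P[0]-P[1])+(P[3]-P[2]);a=np.arctan2(-y[0],y[1]);c=P.mean(0)
    R=np.array([[np.cos(a),-np.sin(a)],[np.sin(a),np.cos(a)]])
    L,Rr=c+R@[-18,66],c+R@[-18,-66];return P,c,a,L,Rr
def line(d,x0,x1,y0,y1,yaw,c):
    K,T=d["K"],d["T"];f=d["frame"][y0:y1,x0:x1];v=f.min(2)
    m=(v>120).astype(np.uint8);n,l,s,_=cv2.connectedComponentsWithStats(m)
    yy,xx=np.nonzero(l==1+np.argmax(s[1:,4]));w=np.array([ray(K,T,(x+x0,y+y0),78)[:2] for x,y in zip(xx,yy)],np.float32)
    vx,vy,px,py=cv2.fitLine(w,cv2.DIST_L2,0,.01,.01).ravel();a=-np.arctan2(vy,vx)
    if vx<0:a=-np.arctan2(-vy,-vx)
    t=((np.array([px,py])-c)@[vx,vy]);off=(np.array([px,py])-c)-t*np.array([vx,vy])
    print(len(w),"world cw",a,"dial",a+yaw,"line mid",px,py,"offset",off)
E
python3 - <<'E'
from m import *
d=np.load("pics/w1.npz");P,c,a,L,R=box(d,[(86,153),(298,98),(317,188),(121,236)])
print(P.round(1),c,a,"L",L,"R",R)
line(d,128,150,178,214,a,L);line(d,253,275,136,185,a,R)
E
```

```text
[[622.8 203.1]
 [617.4 -43.3]
 [512.9 -41.7]
 [519.2 205.1]] [568.06805597  80.81362013] -0.023681806139863565 L [551.6359563  147.22134634] R [548.51025008  15.25835926]
48 world cw -0.042287447 dial -0.06596925269833906 line mid 564.5987 147.33554 offset [ 0.01834404 -0.43351745]
193 world cw -1.2671179 dial -1.290799664072908 line mid 586.1293 3.1892126 offset [ 37.69904103 -11.81379901]
```

>>> {"name": "servo_tool", "arguments": {"commands": [[[130,-0.0015,0,0.03,0,0,0],[130,0,0,0.03,0,0,0],[130,0,0,0.03,0,0,0],[130,0,0,0.02,0,0,0],[130,0,0,0.015,0,0,0],[130,0,0,0.01,0,0,0],[130,0,0,0.004,0,0,0],[130,0,0,0,0,0,0],[130,0,0,0,0,0,0]]]}}

```text
clock: 4.57
position: [549.9, 15.0, 58.5]
ee_rot: [0.991, -0.133, 0.001, -0.0]
contact_force: [0.8, -0.1, 0.7]
gripper_width: 42.1
grasp_force: 0.0
```

>>> {"name": "servo_tool", "arguments": {"commands": [[[255,0,0,0.001,0,0,0],[255,0,0,0,0,0,0],[255,0,0,0,0,0,0],[255,0,0,0,0,0,0],[255,0,0,0,0,0,0],[255,0,0,0,0,0,0],[255,0,0,0,0,0,0],[255,0,0,0,0,0,0]]]}}

```text
clock: 5.23
position: [549.2, 14.8, 56.8]
ee_rot: [0.991, -0.133, 0.0, -0.0]
contact_force: [-0.1, 1.0, 0.3]
gripper_width: -0.3
grasp_force: 0.0
```

```bash
python3 - <<'E'
from bench import arm,cams
import cv2,numpy as np
d=cams.get_image("wrist");e=cams.get_image("scene");np.savez("pics/w2.npz",**d)
cv2.imwrite("pics/w2.png",np.hstack([cv2.resize(d["frame"][80:330,130:430],(420,350)),cv2.resize(e["frame"][150:300,160:310],(350,350))]))
E
```

```text
(no output)
```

View pics/w2.png

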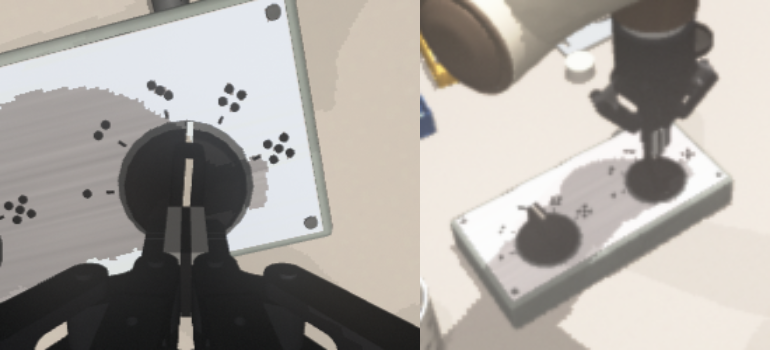

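The left panel shows the pads on either side of the bar and the white line from (190,122) to (188,205). The gripper nevertheless reads -0.3 mm and 0 N. I'll project the expected pad positions to see which is right.

```bash
python3 - <<'E'
import cv2
from m import *
from bench import arm
from scipy.spatial.transform import Rotation as Ro
s=arm.read_state();print(s['clock'],s['gripper_width'],s['grasp_force'],s['position'])
d=np.load("pics/w2.npz");K,T=d["K"],d["T"];R=Ro.from_quat(s['ee_rot']).as_matrix()
f=cv2.resize(d["frame"][150:290,200:340],(700,700),interpolation=cv2.INTER_CUBIC)[:600]
f=np.clip(f.astype(float)*1.8,0,255).astype(np.uint8)
q=lambda p:tuple(int(5*(a-o+.5)) for a,o in zip(proj(K,T,p),(200,150)))
for y in(-7,0,7):
  for z in(0,-21):
    p=q(s['position']+R@[11,y,z]);cv2.circle(f,p,4,(0,0,255) if z else (0,255,0),-1);print(y,z,p)
for x in(25,0,-25):
    for y in(-7,7): cv2.circle(f,q(np.r_[s['position'][:2],78]+R@[x,y,0]),4,(255,0,255),-1)
cv2.imwrite("pics/w2b.png",f)
E
```

```text
5.3333 0.10570092645434348 0.0 [549.16870393  14.85988367  56.7854655 ]
-7 0 (259, 268)
-7 -21 (252, 327)
0 0 (314, 268)
0 -21 (314, 327)
7 0 (369, 268)
7 -21 (375, 327)
```

View pics/w2b.png

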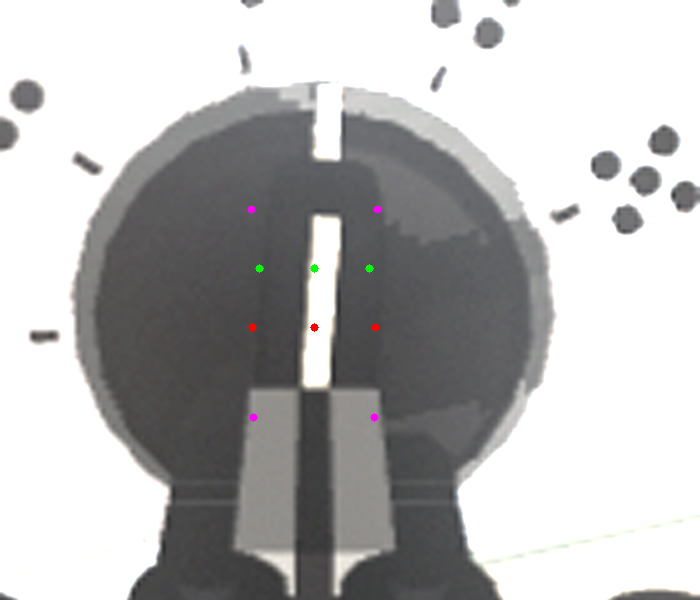

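The bar lies where predicted: its top end is at y=215 against 210 expected. The fingertips end at y=390 where 268 was expected, so they seem to sit higher than the TCP claims. I'll check this in the scene view.

```bash
python3 - <<'E'
import cv2
from m import *
from bench import arm,cams
d=cams.get_image("scene");K,T=d["K"],d["T"];np.savez("pics/s3.npz",**d)
x0,y0=220,140
f=cv2.resize(d["frame"][y0:y0+100,x0:x0+100],(600,600),interpolation=cv2.INTER_CUBIC)
f=np.clip(f.astype(float)*1.5,0,255).astype(np.uint8)
for z in(52,57,78,97):
    u,v=proj(K,T,(549.2,14.9,z));p=(int(6*(u-x0+.5)),int(6*(v-y0+.5)));print(z,p);cv2.circle(f,p,3,(0,0,255),-1)
    cv2.putText(f,str(z),(p[0]+60,p[1]),0,.6,(0,0,255))
cv2.imwrite("pics/s3.png",f)
E
```

```text
52 (246, 509)
57 (246, 501)
78 (246, 466)
97 (245, 434)
```

View pics/s3.png

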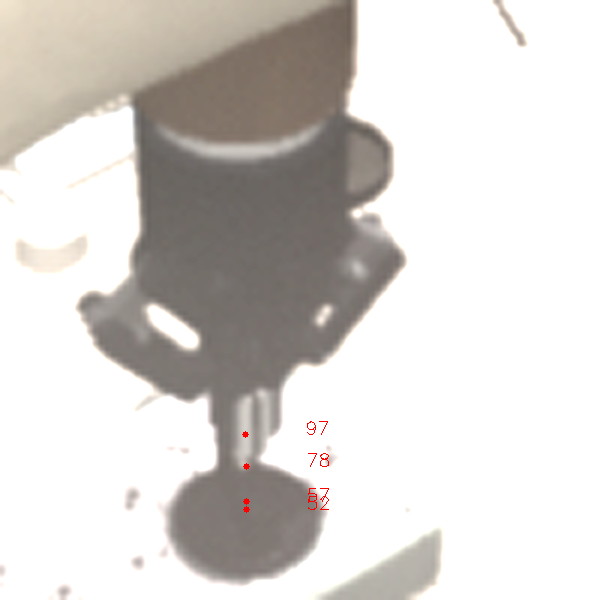

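The scene view shows the shut fingertips ending at about (245,462), near bar-top height of 78 mm or above, with no contact. So the fingers really end some 20-40 mm above the reported TCP. I'll find the offset by touching the bar top gently.

>>> {"name": "servo_tool", "arguments": {"commands": [[[255,0,0,0.001,0,0,0],[255,0,0,0.001,0,0,0],[255,0,0,0.001,0,0,0],[255,0,0,0,0,0,0]]]}}

```text
clock: 5.72
position: [549.0, 14.8, 53.5]
ee_rot: [0.991, -0.133, -0.0, 0.0]
contact_force: [-1.1, 0.7, 0.2]
gripper_width: 0.2
grasp_force: 0.0
```

>>> {"name": "servo_tool", "arguments": {"commands": [[[255,0,0,0.001,0,0,0],[255,0,0,0.001,0,0,0],[255,0,0,0.001,0,0,0],[255,0,0,0,0,0,0]]]}}

```text
clock: 6.05
position: [549.0, 14.8, 50.5]
ee_rot: [0.991, -0.133, -0.0, 0.0]
contact_force: [-0.4, 0.1, 0.1]
gripper_width: 0.1
grasp_force: 0.0
```

The reported TCP is now below the disc top without any contact, which confirms the offset. I'll carry on down.

>>> {"name": "servo_tool", "arguments": {"commands": [[[255,0,0,0.001,0,0,0],[255,0,0,0.001,0,0,0],[255,0,0,0.001,0,0,0],[255,0,0,0.001,0,0,0],[255,0,0,0,0,0,0]]]}}

```text
clock: 6.47
position: [549.0, 14.8, 46.6]
ee_rot: [0.991, -0.133, -0.0, 0.0]
contact_force: [-0.2, 0.4, 0.4]
gripper_width: 0.6
grasp_force: 0.0
```

>>> {"name": "servo_tool", "arguments": {"commands": [[[255,0,0,0.001,0,0,0],[255,0,0,0.001,0,0,0],[255,0,0,0.001,0,0,0],[255,0,0,0,0,0,0]]]}}

```text
clock: 6.8
position: [549.2, 14.8, 43.7]
ee_rot: [0.991, -0.133, -0.0, 0.0]
contact_force: [0.9, 0.2, -1.0]
gripper_width: -0.1
grasp_force: 0.0
```

>>> {"name": "servo_tool", "arguments": {"commands": [[[255,0,0,0.001,0,0,0],[255,0,0,0.001,0,0,0],[255,0,0,0.001,0,0,0],[255,0,0,0,0,0,0]]]}}

```text
clock: 7.13
position: [549.5, 14.8, 43.5]
ee_rot: [0.991, -0.133, 0.001, 0.0]
contact_force: [-4.7, 0.9, 14.6]
gripper_width: -0.1
grasp_force: 7.6
```

>>> {"name": "servo_tool", "arguments": {"commands": [[[255,0,0,0.001,0,0,0],[255,0,0,0.001,0,0,0],[255,0,0,0,0,0,0]]]}}

```text
clock: 7.38
position: [549.6, 14.8, 43.3]
ee_rot: [0.991, -0.132, 0.001, 0.0]
contact_force: [-9.2, 1.9, 26.4]
gripper_width: 0.1
grasp_force: 12.8
```

Contact comes at a reported z of about 43.6 against the bar top at 78, so the fingers end 34 mm above the reported TCP. To grip, the tips should be at about 59, which is a reported z of about 24.5. I'll go up, open, descend and close.

>>> {"name": "servo_tool", "arguments": {"commands": [[[255,0,0,-0.01,0,0,0],[130,0,0,-0.01,0,0,0],[130,0,0,0,0,0,0],[130,0,0,0,0,0,0],[130,0,0,0,0,0,0],[130,0,0,0,0,0,0],[130,0,0,0,0,0,0]]]}}

```text
clock: 7.97
position: [548.7, 14.7, 58.0]
ee_rot: [0.991, -0.133, -0.001, 0.0]
contact_force: [-0.4, -0.7, -0.6]
gripper_width: 41.8
grasp_force: 0.0
```

>>> {"name": "servo_tool", "arguments": {"commands": [[[130,0,0,0.007,0,0,0],[130,0,0,0.007,0,0,0],[130,0,0,0.007,0,0,0],[130,0,0,0.007,0,0,0],[130,0,0,0.006,0,0,0],[130,0,0,0,0,0,0],[130,0,0,0,0,0,0]]]}}

```text
clock: 8.55
position: [548.9, 14.7, 24.2]
ee_rot: [0.991, -0.133, -0.001, 0.0]
contact_force: [0.2, 0.0, 0.2]
gripper_width: 41.7
grasp_force: 0.0
```

>>> {"name": "servo_tool", "arguments": {"commands": [[[255,0,0,0,0,0,0],[255,0,0,0,0,0,0],[255,0,0,0,0,0,0],[255,0,0,0,0,0,0],[255,0,0,0,0,0,0],[255,0,0,0,0,0,0],[255,0,0,0,0,0,0]]]}}

```text
clock: 9.13
position: [549.6, 14.9, 25.4]
ee_rot: [0.991, -0.133, 0.001, -0.0]
contact_force: [-0.2, -0.6, 4.1]
gripper_width: 12.4
grasp_force: 60.1
```

The bar is gripped at 60 N. I'll turn 66° clockwise.

>>> {"name": "servo_tool", "arguments": {"commands": [[[255,0,0,0,0,0,6],[255,0,0,0,0,0,6],[255,0,0,0,0,0,6],[255,0,0,0,0,0,6],[255,0,0,0,0,0,6],[255,0,0,0,0,0,6],[255,0,0,0,0,0,6],[255,0,0,0,0,0,6],[255,0,0,0,0,0,6],[255,0,0,0,0,0,6]]]}}

```text
clock: 9.97
position: [549.2, 14.5, 25.4]
ee_rot: [0.79, -0.613, 0.0, 0.0]
contact_force: [-1.8, -1.5, 4.5]
gripper_width: 12.9
grasp_force: 60.2
```

>>> {"name": "servo_tool", "arguments": {"commands": [[[255,0,0,0,0,0,6],[255,0,0,0,0,0,0],[255,0,0,0,0,0,0],[255,0,0,0,0,0,0]]]}}

```text
clock: 10.3
position: [549.1, 14.5, 25.4]
ee_rot: [0.759, -0.651, 0.0, 0.0]
contact_force: [-1.1, -0.7, 5.3]
gripper_width: 12.8
grasp_force: 60.4
```

>>> {"name": "servo_tool", "arguments": {"commands": [[[130,0,0,0,0,0,0],[130,0,0,0,0,0,0],[130,0,0,0,0,0,0],[130,0,0,0,0,0,0],[130,0,0,0,0,0,0],[130,0,0,-0.015,0,0,0],[130,0,0,-0.03,0,0,0],[130,0,0,-0.03,0,0,0],[130,0,0,-0.03,0,0,0]]]}}

```text
clock: 11.05
position: [548.7, 14.7, 130.6]
ee_rot: [0.759, -0.651, -0.0, 0.001]
contact_force: [1.2, 0.4, 0.1]
gripper_width: 42.1
grasp_force: 0.0
```

>>> {"name": "servo_tool", "arguments": {"commands": [[[130,-0.0326,-0.0057,0,0,0,0],[130,-0.0326,-0.0057,0,0,0,0],[130,-0.0326,-0.0057,0,0,0,0],[130,-0.0326,-0.0057,0,0,0,0],[130,0,0,0,0,0,0]]]}}

```text
clock: 11.47
position: [552.7, 151.9, 129.9]
ee_rot: [0.76, -0.65, 0.0, -0.001]
contact_force: [0.6, -0.8, 0.2]
gripper_width: 41.5
grasp_force: 0.0
```

>>> {"name": "servo_tool", "arguments": {"commands": [[[130,0,0,0,0,0,-7],[130,0,0,0,0,0,-7],[130,0,0,0,0,0,-7],[130,0,0,0,0,0,-7],[130,0,0,0,0,0,-7],[130,0,0,0,0,0,-7],[130,0,0,0,0,0,-7],[130,0,0,0,0,0,-7],[130,0,0,0,0,0,-7],[130,0,0,0,0,0,-7]]]}}

```text
clock: 12.3
position: [551.8, 147.0, 129.6]
ee_rot: [0.995, -0.096, -0.0, 0.0]
contact_force: [0.2, 0.4, 0.9]
gripper_width: 42.1
grasp_force: 0.0
```

>>> {"name": "servo_tool", "arguments": {"commands": [[[130,0,0,0,0,0,-7],[130,0,0,0,0,0,-7],[130,0,0,0,0,0,0],[130,0,0,0,0,0,0]]]}}

```text
clock: 12.63
position: [551.9, 147.0, 129.6]
ee_rot: [1.0, 0.022, -0.0, 0.0]
contact_force: [-0.6, 0.1, 0.0]
gripper_width: 42.0
grasp_force: 0.0
```

```bash
python3 - <<'E'
from bench import arm,cams
import cv2,numpy as np
s=arm.read_state();print(s['clock'],s['joints'].round(3),s['position'],s['ee_rot'])
d=cams.get_image("wrist");cv2.imwrite("pics/w4.png",d["frame"]);np.savez("pics/w4.npz",**d)
E
```

```text
12.6333 [ 0.544  0.351 -0.223 -0.    -0.997  1.071] [551.89805819 147.02734136 129.63091762] [ 9.99761726e-01  2.18278861e-02 -1.80056082e-04  4.94689067e-05]
```

View pics/w4.png

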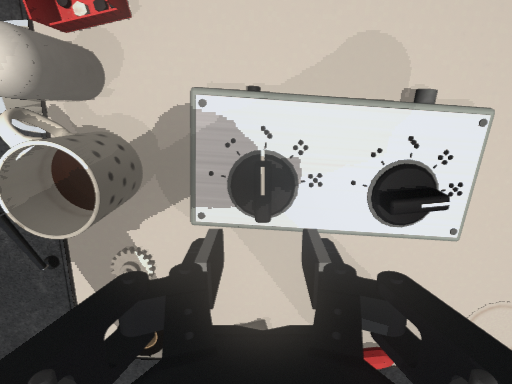

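The wrist view shows the right pointer at the five dots (455,190). The left bar at (262,185) is aligned with the tool. I'll descend, grip and turn.

>>> {"name": "servo_tool", "arguments": {"commands": [[[130,0,0,0.03,0,0,0],[130,0,0,0.03,0,0,0],[130,0,0,0.02,0,0,0],[130,0,0,0.012,0,0,0],[130,0,0,0.008,0,0,0],[130,0,0,0.005,0,0,0],[130,0,0,0,0,0,0],[130,0,0,0,0,0,0]]]}}

```text
clock: 13.35
position: [552.6, 147.4, 25.4]
ee_rot: [1.0, 0.023, 0.001, -0.0]
contact_force: [0.0, -1.1, 0.2]
gripper_width: 41.8
grasp_force: 0.0
```

>>> {"name": "servo_tool", "arguments": {"commands": [[[255,0,0,0,0,0,0],[255,0,0,0,0,0,0],[255,0,0,0,0,0,0],[255,0,0,0,0,0,0],[255,0,0,0,0,0,0],[255,0,0,0,0,0,0],[255,0,0,0,0,0,0]]]}}

```text
clock: 13.93
position: [552.6, 147.1, 26.0]
ee_rot: [1.0, 0.024, 0.001, -0.0]
contact_force: [-0.7, -1.6, 5.4]
gripper_width: 12.5
grasp_force: 60.3
```

>>> {"name": "servo_tool", "arguments": {"commands": [[[255,0,0,0,0,0,-6],[255,0,0,0,0,0,-6],[255,0,0,0,0,0,-6],[255,0,0,0,0,0,-6],[255,0,0,0,0,0,-6],[255,0,0,0,0,0,-6],[255,0,0,0,0,0,0],[255,0,0,0,0,0,0],[255,0,0,0,0,0,0]]]}}

```text
clock: 14.68
position: [552.5, 147.3, 26.0]
ee_rot: [0.943, 0.331, 0.001, 0.0]
contact_force: [-1.0, -1.8, 6.3]
gripper_width: 13.0
grasp_force: 60.4
```

>>> {"name": "servo_tool", "arguments": {"commands": [[[130,0,0,0,0,0,0],[130,0,0,0,0,0,0],[130,0,0,0,0,0,0],[130,0,0,0,0,0,0],[130,0,0,0,0,0,0],[130,0,0,-0.015,0,0,0],[130,0,0,-0.03,0,0,0],[130,0,0,-0.04,0,0,0],[130,0,0,-0.04,0,0,0],[130,0,0,-0.04,0,0,0]]]}}

```text
clock: 15.52
position: [551.6, 147.0, 191.4]
ee_rot: [0.944, 0.331, -0.0, 0.0]
contact_force: [0.3, 0.0, -1.4]
gripper_width: 42.0
grasp_force: 0.0
```

>>> {"name": "servo_tool", "arguments": {"commands": [[[130,0,0,0,0,0,0],[130,0,0,0,0,0,0],[130,0,0,0,0,0,0]]]}}

```text
clock: 15.77
position: [551.5, 147.1, 189.4]
ee_rot: [0.944, 0.331, -0.0, -0.0]
contact_force: [0.1, -0.8, -0.7]
gripper_width: 42.0
grasp_force: 0.0
```

```bash
python3 - <<'E'
from bench import arm,cams
import cv2,numpy as np
s=arm.read_state();print(s['clock'],s['position'],s['contact_force'])
d=cams.get_image("wrist");np.savez("pics/w5.npz",**d)
t=cams.get_image("top");np.savez("pics/t5.npz",**t)
o=np.load("pics/top0.npz")["frame"]
R=lambda a,w,h:cv2.resize(a,(w,h),interpolation=cv2.INTER_CUBIC)
cv2.imwrite("pics/w5.png",np.hstack([d["frame"],R(np.vstack([o[200:250,315:365],t["frame"][200:250,315:365]]),192,384)]))
E
```

```text
15.7667 [551.45138786 147.14283879 189.39210259] [ 0.10871637 -0.75948347 -0.7488724 ]
```

View pics/w5.png

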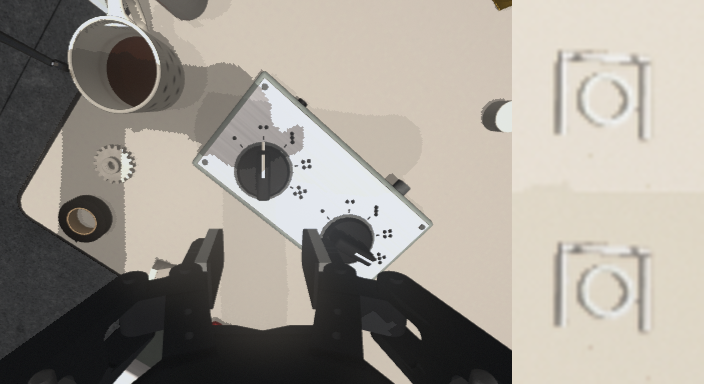

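The left pointer is at two dots (263,127), the right one at five dots (380,258), and the ring has not moved. One numeric check before handing in.

```bash
python3 - <<'E'
from m import *
d=np.load("pics/w4.npz");K,T=d["K"],d["T"]
_,c,a,L,R=box(d,[(202,103),(483,123),(454,231),(201,216)]);print(a,L,R)
A,B=[ray(K,T,p,78)[:2] for p in((421,206.5),(448,204.5))];e=B-A;print("right",a-np.arctan2(e[1],e[0]),A,B)
d=np.load("pics/w5.npz");K,T=d["K"],d["T"];line(d,250,276,152,185,a,L)
from bench import ticket
E
```

```text
-0.0236817316179373 [551.9930359 147.7959141] [548.86733951  15.83292678]
right 1.4236848542025151 [548.42266142  15.74653343] [551.14119752  -6.16647146]
74 world cw -0.6506295 dial -0.6743112520341971 line mid 561.19507 155.02458 offset [-0.10800251  0.14188565]
```

Left reads -0.67 (target -0.70) and right 1.42 (target 1.40). Both are well inside tolerance, so I'm handing in.

```bash
python3 -c "
from bench import ticket
print(ticket.job_done())"
```

```text
the job is handed in; nothing more can be done
None
```

The nest holds the ring, so I set the left dial to 2 (measured -0.67 rad, target -0.70) and the right dial to 5 (1.42 rad, target 1.40), left all three parts untouched and handed the job in; no verdict was returned.

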